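Put the fittings tray back into its bay

ROBOT

A 6-joint arm with a two-finger parallel gripper is mounted at the origin on the work surface. World frame = base frame: x ahead of the robot, y to its left, z up, the work surface at z = 0. Lengths are in mm, angles in rad, forces in N, time in s.
With the tool pointing down it reaches from about 275 to 1000 mm from the base axis. Payload 8.4 kg.
Tool frame: the origin (TCP) lies on the centre line of the jaws, within the pads' length; the fingertips stand r.tip_reach ahead of it and the grasp point (between the pads) lies 11 mm behind it (r.tip_reach is the distance from the TCP to the fingertips, in mm); z points along the fingers, y is the line along which they close (so a half turn about z gives the same grasp; the last joint's range is limited). The gripper opens to 85 mm and grips with 20 to 120 N. Pads are 22 mm wide; open, the fingers measure 114 mm over their backs; the gripper's body (76 mm by 85 mm) begins 54 mm behind the grasp point. The pads swing forward as they close: fully open they stand 13 mm farther back than shut.
Start: joints at [1.238, 0.353, 1.633, -0, 1.155, -0.002], TCP at [202.998, 591.117, 203.181] pointing down, gripper open.
Joint ranges: [-2.63, 2.63], [-0.92, 2.1], [0.06, 2.66], [-1.3, 4.44], [0, 2.69], [-3.02, 3.02]. Speed limits (rad/s): [2.22, 2.22, 2.79, 3.14, 3.14, 3.14].

INTERFACE

Orientations are given as [roll, pitch, yaw] about the fixed x, y, z axes, in that order (R = Rz(yaw) Ry(pitch) Rx(roll)).
In Python, from rig import r gives the robot as it stands.
- The arm moves only by the tool carry_out, never from a script. Its argument "targets" is a list of rows, each an object with "dp": the shift along the tool's x, y, z in mm, a list of three; "yaw": the turn about the tool's z in degrees. A call has 1 to 12 rows; each row is the pose to reach, as a shift and turn from the pose commanded when the call began, along the tool's axes at that moment; what a row does not reach only later rows make up. A row lasts 1/8 s, in which the tool goes at most 62.5 mm and 10.7 degrees, less where a joint would pass 70% of its speed; a pose out of reach is approached as far as the arm can. A call with a gripper value outside its range is refused whole. "fingers" is the opening, from -1 (shut) to 1 (fully open), so that 0 is half open, set as the call begins (left out, the last holds). The fingers move at their own pace and stop on an object; "grip_force" is the grip in N (left out, the last holds). Time passes only in rows, so rows that repeat a pose let the fingers close. It gives the time, the measured TCP pose, the force, the opening and the grip force at its end, in the units of the state.
- r.sense(): the state, without advancing time (a new reading comes with each control period).
- r.grab_frame(name): name is "scene" or "side" or "wrist"; returns the picture (420x560x3 uint8, red, green, blue); there is no depth.
- r.get_calibration(name): a dict with "fx", "fy", "cx", "cy" (pixels), "rvec" (rotation vector, rad) and "tvec" (3), from world to camera coordinates, as OpenCV has them. Camera axes: x right, y down, z forward; pixel columns grow to the right and rows downward; lengths in mm; the calibration is good to about 2 mm. A picture is of the moment at which its call begins: read the wrist's pose just before it. get_calibration takes no time and is no camera call; for the wrist camera it gives the pose at the moment of the call.
- r.sign_off(): hands the job in; it is judged then, once.
The state is a dict: "clock": time; "qpos": joint angles; "qvel": joint speeds; "joint_efforts": joint torques, N m; "eef_pos": TCP position; "tcp_rot": TCP orientation; "contact_force": force on the tool from outside, world axes, zero at the start; "wrist_torque": the same for the moment, N m; "opening": opening from 0.0 (shut) to 1.0 (fully open); "grasp_force": force on a finger pad.
Only numpy, scipy, OpenCV 4.12 (cv2) and the standard library are available. Lean on these libraries where they do the work, as an engineer would, in place of code of your own. Each camera call takes 0.05 s, during which the arm holds its last target. There are 200 camera calls.

TASK

Put the loaded red tray back into the empty middle bay of the plywood cabinet. Pick it up, set it down flat on the ledge in front of that bay with its nose pointing in and its handle towards you, and let go; then, by its black handle, slide it fully home, its front flush with the cabinet's front, and let go. Keep all three fittings in the tray, and do not shift the hand plane, the glue bottle or the mallet.

Things in the scene. Friction and masses are not known exactly. Their poses are not given: they have to be found in the camera images.
- tray: Red open tray, 150 mm long (x), 60 mm wide (y), 32 mm high, walls and floor 4 mm, loose, about 0.4 kg with its load, and balancing about the middle of its length. Origin: centre of its underside. x points to its nose (plain end), -x to its handle, z up. Two low cross walls make three compartments, one fitting in each. Starts flat on the bench, on the robot's left or right, nose roughly away from the robot.
- handle (a point): Grip point of the tray's handle: centre of an upright black block, 14 mm (tray x) by 26 mm (tray y) by 36 mm high (6 to 42 mm above the tray's underside), joined to the tray's front by a 12 mm wide neck. This point is 120 mm from the tray's origin along its -x (45 mm out from its front face) and 28 mm above its underside; axes as the tray's.
- cabinet: Fixed plywood cabinet with three bays side by side whose mouths face the robot; 296 mm wide, 104 mm high, 165 mm deep. Origin: on the bench below the centre of the middle bay's mouth; x points into the bays. The two outer bays are full (blue trays, fixed, 96 mm either side of the middle, their black handles standing 45 mm out of the front, tops 82 mm above the bench). The middle one is empty.
- bay (a point): Centre of the floor at the middle bay's mouth, 40 mm above the bench; x points into the bay, z up. Bay: 68 mm wide (84 at the mouth, narrowing over 25 mm), 50 high, unroofed for its first 35 mm, 150 deep to a fixed stop: there the tray's front is flush and its origin 75 mm in (+x). A ledge, 110 mm wide, level with the bay floor, without walls, reaches 140 mm from the mouth to -x.
- brass_knob: Loose brass knob, 28 mm across, 27 mm high, in the compartment at the nose. Origin: centre of its underside.
- steel_collar: Loose steel collar, 34 mm across, 16 mm high, in the middle compartment. Origin: centre of its underside.
- wood_plug: Loose dark wooden plug, 28 mm across, 22 mm high, in the compartment next to the handle. Origin: centre of its underside.
- wood_plane: Bystander: steel hand plane with dark wood grips, 170 x 50 mm, about 70 mm high, loose on the bench on the side opposite the tray. Origin: centre of its underside.
- glue: Bystander: pale grey-white glue bottle with orange cap, 60 mm across, 150 mm high, loose, standing to the left of the cabinet. Origin: centre of its underside.
- mallet: Bystander: wooden mallet, 280 mm long along its x, head 110 mm wide and 60 mm high, lying loose to the right of the cabinet. Origin: on the bench under it, the handle reaching 140 mm to -x and the head 140 mm to +x.
- tray_handle: The same black handle block with its neck, rigidly part of the tray. Origin: level with the tray's underside, straight below the grip point.
There are look-alikes about, which are no part of the job. Of the things that look like the steel_collar, take the one that is nearest to the robot's base at the start.

How it is judged:
By the outcome, as a careful person would: the job done as asked, in the order asked, and still so for the second after the job is handed in, with the robot touching nothing.
It also fails if it takes over 58 s, if anything falls off the work surface, if the arm or the gripper's body presses on something with over 40 N, if the wrist force passes 120 N, or if a joint passes its speed limit or range.

## Working session

There is one attempt and no reset: what is moved stays moved. The work goes in short steps, Python scripts to look and compute and a tool call to move; the robot and the scene stay as the last step left them, time stands still between calls to the robot, and variables do not carry over. Pictures are saved under pics/ and viewed, at most 10 in all, crops included, and the job is handed in when it is done.

Besides the shell and the picture viewer there is one more tool, called in YAML: its name, and indented under it one key for each argument. carry_out: Moves the arm, as the interface text tells. Its arguments: {"type":"object","properties":{"targets":{"type":"array","items":{"type":"object","properties":{"dp":{"type":"array","items":{"type":"number"}},"yaw":{"type":"number"}}}},"fingers":{"type":"number"},"grip_force":{"type":"number"}},"required":["targets"]}

```bash
mkdir -p pics; ls; python3 - <<'E'
from rig import r
import cv2
s=r.sense();print({k:s[k] for k in('clock','eef_pos','tcp_rot','opening','contact_force')},r.tip_reach)
for n in('scene','side','wrist'):
    print(n,r.get_calibration(n))
    cv2.imwrite(f'pics/{n}0.png',cv2.cvtColor(r.grab_frame(n),cv2.COLOR_RGB2BGR))
a=cv2.imread('pics/scene0.png')
cv2.imwrite('pics/s_big.png',cv2.resize(a,(800,600),interpolation=cv2.INTER_CUBIC))
a=cv2.imread('pics/side0.png')
cv2.imwrite('pics/side_big.png',cv2.resize(a,(800,600),interpolation=cv2.INTER_CUBIC))
E
```

```text
pics
{'clock': 0.0, 'eef_pos': array([202.79069578, 590.60548979, 202.44247728]), 'tcp_rot': array([-3.14014121e+00, -3.11564202e-05,  2.81079591e+00]), 'opening': 1.001155280197873, 'contact_force': array([-0.6899192 ,  0.19037165, -0.56710982])} 8.0
scene {'fx': 385.3430426368262, 'fy': 385.3430426368262, 'cx': 280.37419250210513, 'cy': 207.23161164763854, 'rvec': array([ 2.19379574,  0.73106537, -0.32444316]), 'tvec': array([-363.9780103 , -161.69596977, 1234.65118312])}
side {'fx': 403.1660256732025, 'fy': 403.1660256732025, 'cx': 275.22756290392203, 'cy': 210.87064387029505, 'rvec': array([ 0.75555938, -2.35700644,  1.40178161]), 'tvec': array([385.60768298, 218.88596147, 980.78511025])}
wrist {'fx': 332.25748639253544, 'fy': 332.25748639253544, 'cx': 281.31546589289064, 'cy': 209.92484633324926, 'rvec': array([-2.3429487 , -1.67412091, -0.25944226]), 'tvec': array([-624.34458342,  -38.677907  ,  378.80793221])}
```

View pics/s_big.png

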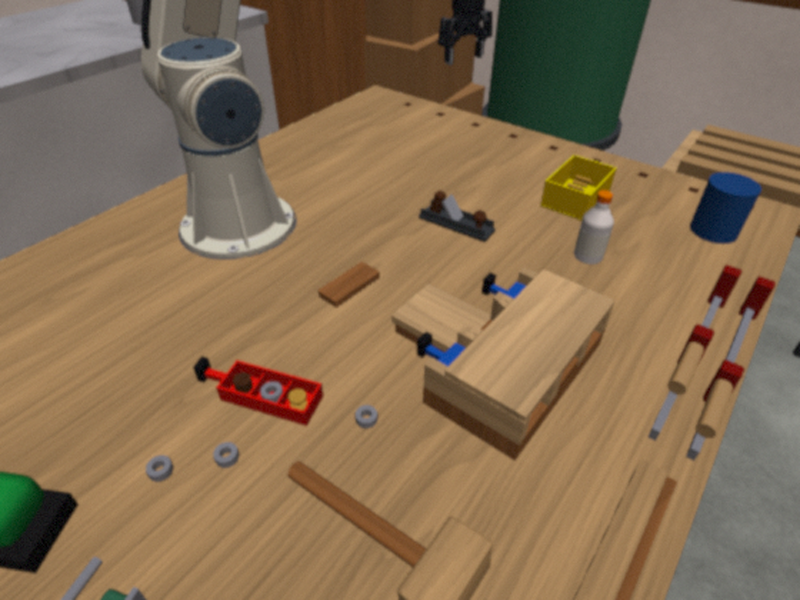

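View pics/side_big.png

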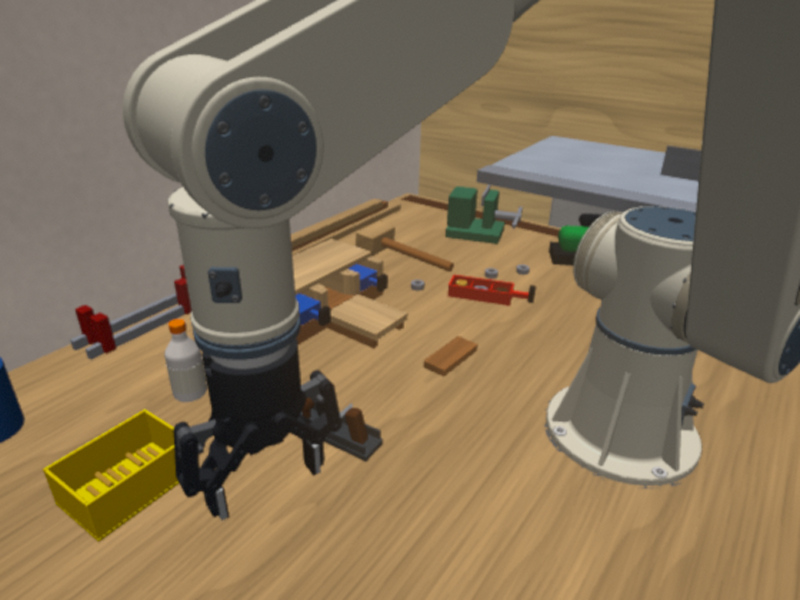

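The tray lies on the robot's right, at about (270,390) in the enlarged scene view. Its handle is at (203,370) and its nose at (315,400). The cabinet's ledge is at (440,315), with the blue handles at (489,285) and (425,346). The plane is at (456,215).

Possible mix-ups:
- **Tray:** the red chisel handles at (728,280), (760,295) and (695,345), and the yellow box at (580,187). The red open tray at (270,390) is the only fit.
- **Steel collar:** loose rings at (366,415), (226,454) and (159,467). I take the one in the tray at (271,390).

Next are close crops.

```bash
python3 - <<'E'
import cv2
a=cv2.imread('pics/scene0.png')
cv2.imwrite('pics/c1.png',cv2.resize(a[245:301,132:232],None,fx=8,fy=8,interpolation=cv2.INTER_CUBIC))
cv2.imwrite('pics/c2.png',cv2.resize(a[185:320,265:435],None,fx=4.4,fy=4.4,interpolation=cv2.INTER_CUBIC))
E
```

```text
(no output)
```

View pics/c1.png

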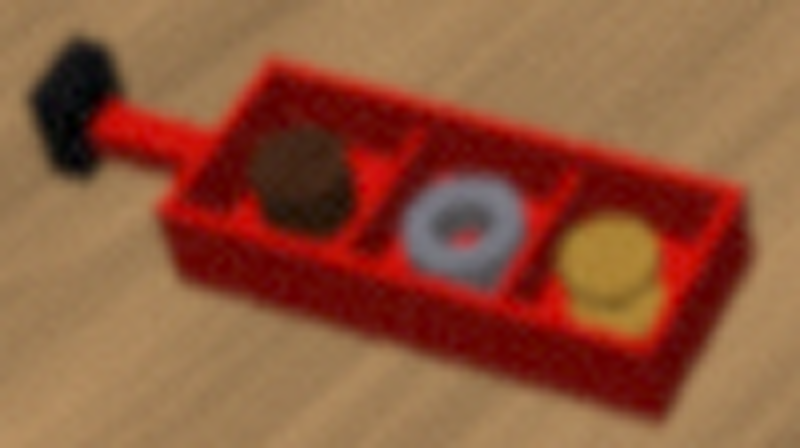

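View pics/c2.png

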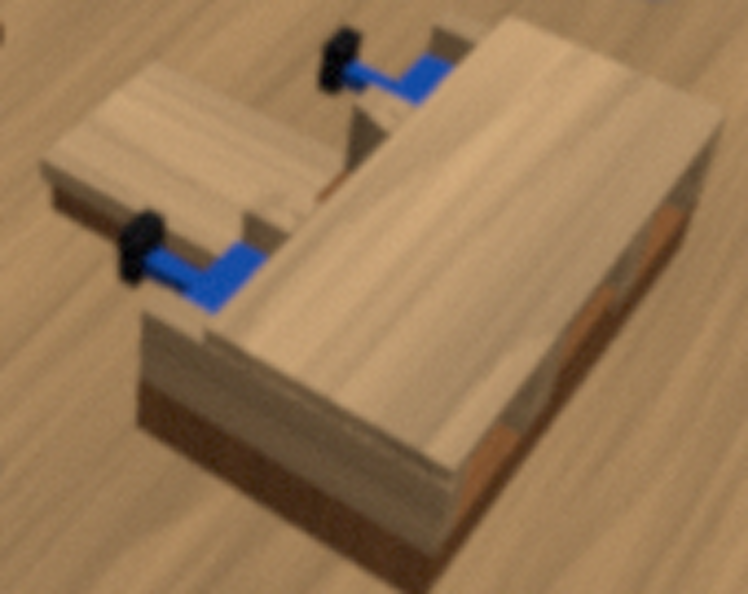

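The close crop confirms the tray and its load: plug next to the handle, collar in the middle, brass knob at the nose. The tray's top corners are at (272,62), (165,208), (650,350) and (742,190). The cabinet crop shows the ledge corners at (155,65) and (42,165), and the roof corners at (515,15), (210,335), (455,470) and (720,115).

```bash
cat > h.py <<'E'
from rig import r
import cv2,numpy as np
from scipy.optimize import least_squares
def fit(cam,pts,p0,c=None):
    c=c or r.get_calibration(cam)
    K=np.array([[c['fx'],0,c['cx']],[0,c['fy'],c['cy']],[0,0,1]])
    P=np.array([p[0] for p in pts],float);U=np.array([p[1] for p in pts],float)
    def res(p):
        co,s=np.cos(p[2]),np.sin(p[2]);W=P.copy()
        W[:,0]=p[0]+co*P[:,0]-s*P[:,1];W[:,1]=p[1]+s*P[:,0]+co*P[:,1]
        return (cv2.projectPoints(W,np.array(c['rvec']),np.array(c['tvec']),K,None)[0][:,0]-U).ravel()
    q=least_squares(res,p0,loss='soft_l1',x_scale=[100,100,1]);return q.x,res(q.x).reshape(-1,2).round(1)
E
python3 - <<'E'
from h import *
t=[((-75,30,32),(272,62)),((-75,-30,32),(165,208)),((75,-30,32),(650,350)),((75,30,32),(745,190)),((75,-30,0),(662,418)),((-75,-30,0),(185,278))]
t=[(a,(131.5+b[0]/8,244.5+b[1]/8)) for a,b in t]
print(*fit('scene',t,[450,-200,0.]))
c=[((-140,55,40),(155,65)),((-140,-55,40),(42,165)),((35,148,104),(515,15)),((35,-148,104),(210,335)),((165,-148,104),(455,470)),((165,148,104),(722,115)),((0,-148,0),(140,425)),((165,-148,0),(425,592)),((0,-148,90),(147,313))]
c=[(a,(264.6+b[0]/4.4,184.6+b[1]/4.4)) for a,b in c]
print(*fit('scene',c,[650,50,0.]))
for n,uv in (('collars',[(271,390),(366,415),(226,454),(159,467),(456,225),(592,250),(350,283)]),):
    cal=r.get_calibration('scene');R=cv2.Rodrigues(np.array(cal['rvec']))[0];C=-R.T@cal['tvec']
    for u,v in uv:
        d=R.T@[(u*.7-cal['cx'])/cal['fx'],(v*.7-cal['cy'])/cal['fy'],1];k=C-d*(C[2]-10)/d[2];print(u,v,k.round())
E
```

```text
[ 4.20113325e+02 -2.93838786e+02  3.13092327e-01] [[ 0.2 -1.2]
 [-1.1 -0.2]
 [ 0.2  0.3]
 [ 0.5 -0.7]
 [ 0.4  0.9]
 [-0.5  0.2]]
[ 6.22209052e+02 -1.22279219e+01 -2.94690181e-02] [[ 0.2 -1.3]
 [-0.3 -1.8]
 [-1.2 -0.1]
 [-0.5 -1.7]
 [ 1.2  0.8]
 [ 2.6 -1. ]
 [-0.2  1.2]
 [ 0.   4. ]
 [-0.4 -0.3]]
271 390 [ 415. -289.   10.]
366 415 [ 565. -236.   10.]
226 454 [ 450. -408.   10.]
159 467 [ 392. -477.   10.]
456 225 [399. 279.  10.]
592 250 [676. 372.  10.]
350 283 [343. -15.  10.]
```

```bash
cat >> h.py <<'E'
from scipy.spatial.transform import Rotation as Ro
def go(x,y,z,yaw):
    s=r.sense();A=Ro.from_euler('xyz',s['tcp_rot']);B=Ro.from_euler('xyz',[np.pi,0,yaw])
    print('dp',A.inv().apply(np.array([x,y,z])-s['eef_pos']).round(1),'yaw',np.degrees((A.inv()*B).as_euler('xyz')[2]).round(1),'at',s['eef_pos'].round(1),s['tcp_rot'].round(4),'t',round(s['clock'],2),'F',np.round(s['contact_force'],1),'op',round(s['opening'],3))
def cam():
    c=r.get_calibration('wrist');s=r.sense();R=cv2.Rodrigues(np.array(c['rvec']))[0];C=-R.T@c['tvec'];A=Ro.from_euler('xyz',s['tcp_rot'])
    print('cam in tool',A.inv().apply(C-s['eef_pos']).round(1),'axis',A.inv().apply(R[2]).round(3))
E
python3 -c "
from h import *
cam();go(400,-300,250,.313)"
```

```text
cam in tool [  78.4   -0.4 -170. ] axis [-0.303  0.001  0.953]
dp [-475.7 -778.5  -46.5] yaw 143.1 at [202.9 590.7 202.6] [-3.1405  0.      2.8108] t 0.15 F [ 0.3 -0.1 -0.4] op 0.999
```

carry_out:
  targets:
    - {"dp": [-476,-778,-46],"yaw": 143}
    - {"dp": [-476,-778,-46],"yaw": 143}
    - {"dp": [-476,-778,-46],"yaw": 143}
    - {"dp": [-476,-778,-46],"yaw": 143}
    - {"dp": [-476,-778,-46],"yaw": 143}
    - {"dp": [-476,-778,-46],"yaw": 143}
    - {"dp": [-476,-778,-46],"yaw": 143}
    - {"dp": [-476,-778,-46],"yaw": 143}
    - {"dp": [-476,-778,-46],"yaw": 143}
    - {"dp": [-476,-778,-46],"yaw": 143}
    - {"dp": [-476,-778,-46],"yaw": 143}
    - {"dp": [-476,-778,-46],"yaw": 143}
  fingers: 1

```text
clock: 1.65
eef_pos: [365.1, -142.4, 241.3]
tcp_rot: [3.141, -0.001, 0.554]
contact_force: [1.5, 0.7, 0.5]
opening: 1.001
grasp_force: 0.0
```

```bash
python3 -c "
from h import *
go(400,-300,250,.313)"
```

```text
dp [-53.2 152.4  -8.7] yaw 13.8 at [ 365.1 -142.4  241.3] [ 3.141e+00 -8.000e-04  5.539e-01] t 1.65 F [1.5 0.7 0.5] op 1.001
```

carry_out:
  targets:
    - {"dp": [-20,58,-3],"yaw": 7}
    - {"dp": [-38,110,-6],"yaw": 13.8}
    - {"dp": [-53,152,-9],"yaw": 13.8}
    - {"dp": [-53,152,-9],"yaw": 13.8}
    - {"dp": [-53,152,-9],"yaw": 13.8}

```text
clock: 2.28
eef_pos: [400.6, -296.3, 249.5]
tcp_rot: [-3.14, 0.001, 0.319]
contact_force: [0.7, 0.9, -0.3]
opening: 1.0
grasp_force: 0.0
```

```bash
python3 - <<'E'
from h import *
go(400,-300,250,.313)
import json
c=r.get_calibration('wrist');json.dump({k:np.array(v).tolist() for k,v in c.items()},open('w1.json','w'))
a=cv2.cvtColor(r.grab_frame('wrist'),cv2.COLOR_RGB2BGR);cv2.imwrite('pics/w1.png',a)
cv2.imwrite('pics/w1b.png',cv2.resize(a,(800,600),interpolation=cv2.INTER_CUBIC))
E
```

```text
dp [-1.7  3.3 -0.5] yaw 0.4 at [ 400.6 -296.3  249.5] [-3.1402e+00  6.0000e-04  3.1950e-01] t 2.27 F [ 0.7  0.9 -0.3] op 1.0
```

View pics/w1b.png

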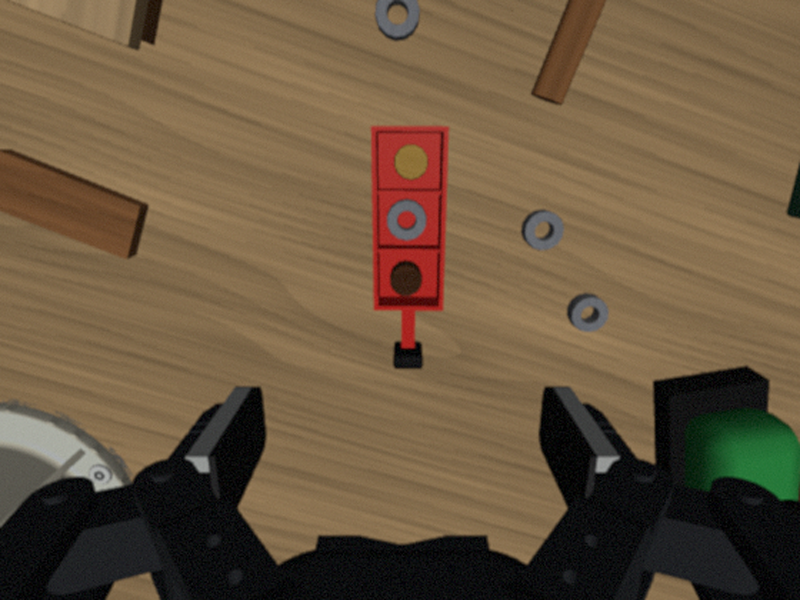

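The wrist view shows the tray upright with its top-rim corners at (372,127), (448,127), (442,309) and (374,309). The handle is at (408,352) and all three fittings are inside.

```bash
python3 - <<'E'
from h import *
import json
c=json.load(open('w1.json'))
t=[((75,30,32),(372.5,127)),((75,-30,32),(448,127)),((-75,-30,32),(442.5,309)),((-75,30,32),(374.5,309)),((-127,0,42),(408,344))]
t=[(a,(b[0]*.7-.2,b[1]*.7-.2)) for a,b in t]
p,e=fit('wrist',t,[420,-294,.31],c);print(p,e.tolist())
go(p[0],p[1],13,p[2])
E
```

```text
[ 4.20860192e+02 -2.94964082e+02  3.15248128e-01] [[-1.0, -1.7], [1.0, -1.4], [0.5, 0.9], [-0.6, 0.7], [0.0, 18.3]]
dp [ 19.6   5.7 236.6] yaw 0.3 at [ 400.6 -296.   249.6] [-3.1404e+00  5.0000e-04  3.2030e-01] t 2.33 F [0.6 0.2 0.9] op 1.001
```

carry_out:
  targets:
    - {"dp": [20,5.7,50],"yaw": 0.3}
    - {"dp": [20,5.7,105],"yaw": 0.3}
    - {"dp": [20,5.7,160],"yaw": 0.3}
    - {"dp": [20,5.7,195],"yaw": 0.3}
    - {"dp": [20,5.7,220],"yaw": 0.3}
    - {"dp": [20,5.7,238],"yaw": 0.3}
    - {"dp": [20,5.7,238],"yaw": 0.3}
    - {"dp": [20,5.7,238],"yaw": 0.3}

```text
clock: 3.32
eef_pos: [422.4, -295.8, 12.8]
tcp_rot: [3.141, -0.001, 0.316]
contact_force: [0.6, -0.7, 0.5]
opening: 0.998
grasp_force: 0.0
```

```bash
python3 -c "
from h import *
go(420.9,-295,11.5,.315)"
```

```text
dp [-1.2 -1.3  1.3] yaw 0.0 at [ 422.4 -295.8   12.8] [ 3.1409e+00 -5.0000e-04  3.1560e-01] t 3.33 F [ 0.6 -0.7  0.5] op 0.998
```

Good position; now close.

carry_out:
  targets:
    - {"dp": [-1,-1,0],"yaw": 0}
    - {"dp": [-1,-1,0],"yaw": 0}
    - {"dp": [-1,-1,0],"yaw": 0}
    - {"dp": [-1,-1,0],"yaw": 0}
    - {"dp": [-1,-1,0],"yaw": 0}
    - {"dp": [-1,-1,0],"yaw": 0}
    - {"dp": [-1,-1,0],"yaw": 0}
    - {"dp": [-1,-1,0],"yaw": 0}
  fingers: -1
  grip_force: 50

```text
clock: 4.32
eef_pos: [420.7, -295.5, 11.9]
tcp_rot: [-3.142, 0.0, 0.315]
contact_force: [0.1, 0.3, -0.5]
opening: 0.0
grasp_force: 0.0
```

```bash
python3 -c "
from h import *
go(420.9,-295,11.5,.315)"
```

```text
dp [ 0.4 -0.4  0.4] yaw -0.0 at [ 420.7 -295.5   11.9] [-3.1415  0.      0.3147] t 4.33 F [ 0.1  0.3 -0.5] op 0.0
```

```bash
python3 - <<'E'
from h import *
b=cv2.cvtColor(r.grab_frame('scene'),cv2.COLOR_RGB2BGR);a=cv2.cvtColor(r.grab_frame('wrist'),cv2.COLOR_RGB2BGR)
s=r.sense();print(s)
o=np.zeros((600,800,3),np.uint8)
o[:300,:400]=cv2.resize(a,(400,300));o[:300,400:]=cv2.resize(b,(400,300))
o[300:,:400]=cv2.resize(b[220:325,110:250],(400,300),interpolation=cv2.INTER_CUBIC)
d=cv2.cvtColor(r.grab_frame('side'),cv2.COLOR_RGB2BGR);o[300:,400:]=cv2.resize(d[150:255,270:410],(400,300),interpolation=cv2.INTER_CUBIC)
cv2.imwrite('pics/m1.png',o)
E
```

```text
{'clock': 4.425, 'qpos': array([-6.15359484e-01,  4.54768400e-01,  2.00861226e+00, -1.49652495e-05,
        6.78250766e-01,  6.40772436e-01]), 'qvel': array([-9.01115923e-05,  5.85856765e-05, -4.61111628e-04, -5.74469137e-04,
        9.40781555e-04, -1.44172144e-03]), 'joint_efforts': array([-2.96764512e-03, -5.45060778e+01, -2.11346143e+01,  1.17772111e-04,
        1.38018000e-03,  1.50108934e-05]), 'eef_pos': array([ 420.65794125, -295.54153184,   11.94758272]), 'tcp_rot': array([-3.14156719e+00,  3.07051215e-05,  3.14676060e-01]), 'contact_force': array([-0.34338686, -0.12279315,  0.09610113]), 'wrist_torque': array([-0.02214439, -0.02720412,  0.01910306]), 'grasp_force': 0.0, 'opening': -0.0017072011842849475}
```

View pics/m1.png

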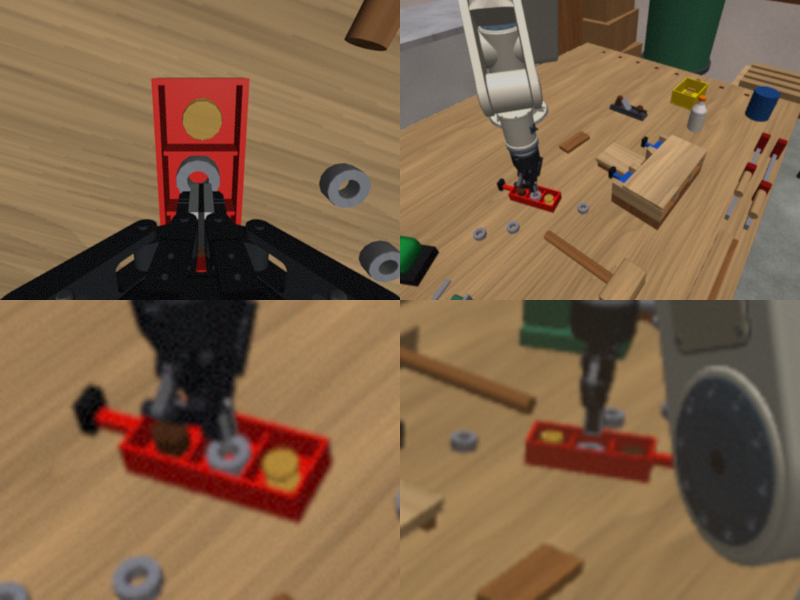

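The fingers shut fully inside the tray, between the plug and the collar. They passed over the rim, so the tips are higher than I assumed. I'll measure where the tips really are.

```bash
python3 - <<'E'
from h import *
s=r.sense();A=Ro.from_euler('xyz',s['tcp_rot'])
o=np.zeros((600,800,3),np.uint8)
for i,(n,(x0,y0,w,hh)) in enumerate({'scene':(140,220,100,150),'wrist':(210,190,160,240)}.items()):
    c=r.get_calibration(n);K=np.array([[c['fx'],0,c['cx']],[0,c['fy'],c['cy']],[0,0,1]])
    a=cv2.cvtColor(r.grab_frame(n),cv2.COLOR_RGB2BGR)[y0:min(420,y0+hh),x0:x0+w]
    k=400/w;a=cv2.resize(a,None,fx=k,fy=k,interpolation=cv2.INTER_CUBIC)
    for d,col in ((8,(0,255,0)),(0,(255,255,0)),(-11,(255,0,255)),(-25,(0,255,255))):
        p=cv2.projectPoints((s['eef_pos']+A.apply([0,0,d])).reshape(1,3),c['rvec'],c['tvec'],K,None)[0].ravel()
        print(n,d,p.round(1));q=((p-[x0,y0]+.5)*k).astype(int);cv2.circle(a,tuple(map(int,q)),3,col,-1)
    o[:min(600,a.shape[0]),400*i:400*i+400]=a[:600]
cv2.imwrite('pics/m2.png',o)
E
```

```text
scene 8 [189.8 277.6]
scene 0 [189.2 275.3]
scene -11 [188.5 272.2]
scene -25 [187.5 268.1]
wrist 8 [281.9 242.9]
wrist 0 [281.9 248.6]
wrist -11 [281.9 257.2]
wrist -25 [281.9 269.8]
```

View pics/m2.png

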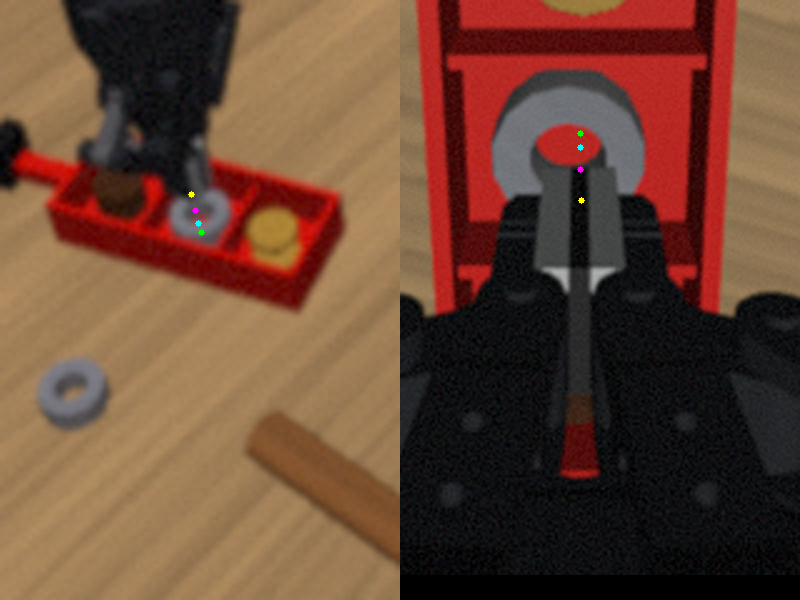

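The shut tips match the magenta point, which is 11 mm behind the TCP. In practice they ride about 20 mm higher than tip_reach suggests, and higher still when open, so they cleared the rim. I'll raise, reopen and go about 24 mm deeper in steps, watching the force.

carry_out:
  targets:
    - {"dp": [0,0,-30],"yaw": 0}
    - {"dp": [0,0,-60],"yaw": 0}
    - {"dp": [0,0,-60],"yaw": 0}

```text
clock: 4.95
eef_pos: [422.1, -296.5, 73.9]
tcp_rot: [3.138, -0.002, 0.315]
contact_force: [-0.8, 0.1, 0.3]
opening: 0.003
grasp_force: 0.0
```

carry_out:
  targets:
    - {"dp": [0,0,0],"yaw": 0}
    - {"dp": [0,0,0],"yaw": 0}
    - {"dp": [0,0,0],"yaw": 0}
    - {"dp": [0,0,0],"yaw": 0}
    - {"dp": [0,0,0],"yaw": 0}
    - {"dp": [0,0,0],"yaw": 0}
    - {"dp": [0,0,25],"yaw": 0}
    - {"dp": [0,0,50],"yaw": 0}
    - {"dp": [0,0,68],"yaw": 0}
    - {"dp": [0,0,75],"yaw": 0}
    - {"dp": [0,0,75],"yaw": 0}
  fingers: 1

```text
clock: 6.32
eef_pos: [420.6, -295.5, -3.2]
tcp_rot: [-3.141, 0.0, 0.315]
contact_force: [-0.1, 0.7, -0.2]
opening: 0.997
grasp_force: 0.0
```

carry_out:
  targets:
    - {"dp": [0,0,4],"yaw": 0}
    - {"dp": [0,0,8],"yaw": 0}
    - {"dp": [0,0,8],"yaw": 0}

```text
clock: 6.7
eef_pos: [420.6, -295.5, -11.1]
tcp_rot: [-3.141, 0.0, 0.315]
contact_force: [0.7, 0.7, -0.5]
opening: 1.003
grasp_force: 0.0
```

carry_out:
  targets:
    - {"dp": [0,0,0],"yaw": 0}
    - {"dp": [0,0,0],"yaw": 0}
    - {"dp": [0,0,0],"yaw": 0}
    - {"dp": [0,0,0],"yaw": 0}
    - {"dp": [0,0,0],"yaw": 0}
  fingers: -1
  grip_force: 50

```text
clock: 7.32
eef_pos: [420.7, -295.6, -10.6]
tcp_rot: [3.141, -0.0, 0.315]
contact_force: [-2.2, 1.5, 5.8]
opening: 0.686
grasp_force: 53.2
```

```bash
python3 - <<'E'
from h import *
go(420.9,-295,100,.315)
b=cv2.cvtColor(r.grab_frame('scene'),cv2.COLOR_RGB2BGR);a=cv2.cvtColor(r.grab_frame('wrist'),cv2.COLOR_RGB2BGR)
o=np.zeros((400,800,3),np.uint8)
o[:300,:400]=cv2.resize(a,(400,300));o[:400,400:]=cv2.resize(b[220:320,130:230],(400,400),interpolation=cv2.INTER_CUBIC)
cv2.imwrite('pics/m3.png',o)
E
```

```text
dp [   0.3   -0.5 -110.6] yaw -0.0 at [ 420.7 -295.6  -10.6] [ 3.1415e+00 -1.0000e-04  3.1470e-01] t 7.33 F [-2.2  1.5  5.8] op 0.686
```

View pics/m3.png

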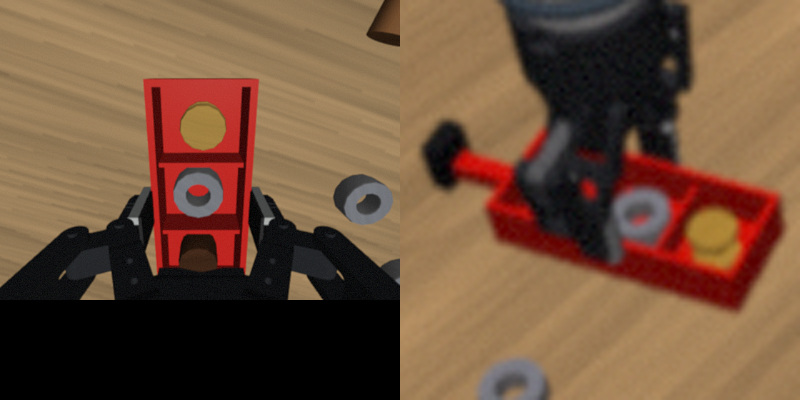

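The grip holds at 53 N, with the pads on the tray's walls near its middle and all three fittings inside. Lifting.

carry_out:
  targets:
    - {"dp": [0,0,-6],"yaw": 0}
    - {"dp": [0,0,-20],"yaw": 0}
    - {"dp": [0,0,-42],"yaw": 0}
    - {"dp": [0,0,-70],"yaw": 0}
    - {"dp": [0,0,-100],"yaw": 0}
    - {"dp": [0,0,-130],"yaw": 0}
    - {"dp": [0,0,-160],"yaw": 0}
    - {"dp": [0,0,-185],"yaw": 0}
    - {"dp": [0,0,-202],"yaw": 0}
    - {"dp": [0,0,-210],"yaw": 0}
    - {"dp": [0,0,-210],"yaw": 0}
  grip_force: 70

```text
clock: 8.8
eef_pos: [420.6, -295.5, 199.0]
tcp_rot: [3.141, -0.0, 0.315]
contact_force: [-0.1, 0.2, -4.9]
opening: 0.677
grasp_force: 76.0
```

```bash
python3 -c "
from h import *
go(502,-8.5,200,-.03)"
```

```text
dp [ 166.2 -247.7   -1. ] yaw 19.7 at [ 420.6 -295.5  199. ] [ 3.1415e+00 -1.0000e-04  3.1470e-01] t 8.8 F [-0.1  0.2 -4.9] op 0.677
```

carry_out:
  targets:
    - {"dp": [5,-8,0],"yaw": 0.7}
    - {"dp": [18,-27,0],"yaw": 2}
    - {"dp": [36,-54,0],"yaw": 4.2}
    - {"dp": [56,-84,0],"yaw": 6.6}
    - {"dp": [77,-115,0],"yaw": 9}
    - {"dp": [98,-146,0],"yaw": 11.6}
    - {"dp": [119,-177,0],"yaw": 14}
    - {"dp": [138,-206,0],"yaw": 16.4}
    - {"dp": [153,-228,0],"yaw": 18.2}
    - {"dp": [162,-242,0],"yaw": 19.2}
    - {"dp": [166,-248,0],"yaw": 19.7}
    - {"dp": [166,-248,0],"yaw": 19.7}

```text
clock: 10.3
eef_pos: [501.4, -8.0, 198.4]
tcp_rot: [3.141, 0.001, -0.028]
contact_force: [-0.3, -0.8, -4.8]
opening: 0.676
grasp_force: 76.1
```

```bash
python3 - <<'E'
from h import *
go(552,-10,200,-.03)
import json
c=r.get_calibration('wrist');json.dump({k:np.array(v).tolist() for k,v in c.items()},open('w2.json','w'))
a=cv2.cvtColor(r.grab_frame('wrist'),cv2.COLOR_RGB2BGR);cv2.imwrite('pics/w2.png',a)
cv2.imwrite('pics/w2b.png',cv2.resize(a,(800,600),interpolation=cv2.INTER_CUBIC))
E
```

```text
dp [50.7  0.5 -1.6] yaw 0.1 at [501.4  -8.  198.4] [ 3.1415e+00  1.1000e-03 -2.8400e-02] t 10.3 F [-0.3 -0.8 -4.8] op 0.676
```

View pics/w2b.png

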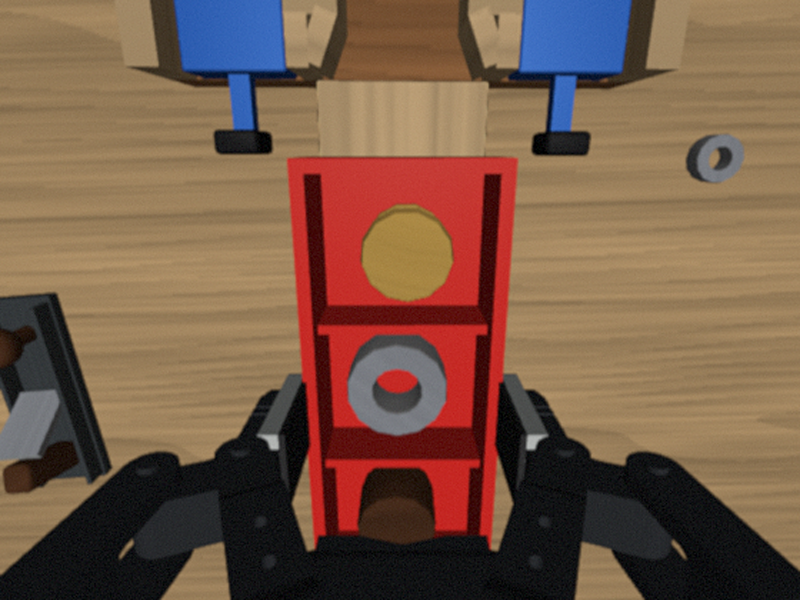

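The view shows the ledge running up to the mouth line at about row 80. The ledge edges are at columns 318 and 489, the blue handles centre on columns 243 and 561, and the cabinet's outer front corners are at (128,68) and (682,66). The tray's nose corners are at (289,158) and (517,157).

```bash
python3 - <<'E'
from h import *
import json
c=json.load(open('w2.json'))
f=lambda t:[(a,(b[0]*.7-.2,b[1]*.7-.2)) for a,b in t]
t=f([((0,55,40),(318,81)),((0,-55,40),(489,81)),((0,126,72),(182,71)),((0,66,72),(285,72)),((0,-66,72),(520,73)),((0,-126,72),(626,74)),((0,148,90),(126,68)),((0,-148,90),(684,67))])
p,e=fit('wrist',t,[622,-12,-.03],c);print('cab',p,e.tolist())
for z in (-10+11,):
  pass
for dz in (-12,-4,0,4,12):
  z=198.4+10.6+32+dz
  u=f([((75,30,z),(289,158)),((75,-30,z),(517,157)),((-75,30,z-32+32),(318,540)),((-75,-30,z),(492,540))])
  q,e=fit('wrist',u[:],[501,-8,-.03],c);print(dz,q,e.tolist())
  q,e=fit('wrist',u[:2],[501,-8,-.03],c);print('  nose only',q,e.tolist())
E
```

```text
cab [ 6.19370163e+02 -1.21482517e+01 -2.88750820e-02] [[-0.8, -0.4], [1.2, -0.3], [0.2, 1.0], [2.0, 0.4], [-0.0, -0.1], [-0.3, -0.7], [0.0, -0.6], [-1.4, 0.6]]
-12 [ 5.01036318e+02 -8.65956819e+00 -2.27631025e-02] [[5.2, -0.8], [-4.9, -0.9], [5.0, 22.8], [-5.3, 22.4]]
  nose only [ 5.00728540e+02 -8.59981884e+00 -2.31050577e-02] [[5.2, -0.1], [-5.0, -0.1]]
-4 [ 5.01106562e+02 -8.60457046e+00 -2.26352159e-02] [[0.5, -0.7], [-0.5, -0.8], [2.5, 35.9], [-2.8, 35.5]]
  nose only [ 5.00843088e+02 -8.54421373e+00 -2.33367919e-02] [[0.6, -0.0], [-0.6, -0.0]]
0 [ 5.01094091e+02 -8.62364420e+00 -2.25952565e-02] [[-1.9, -0.5], [2.0, -0.6], [1.3, 43.0], [-1.4, 42.6]]
  nose only [ 5.00871204e+02 -8.53327541e+00 -2.34061027e-02] [[-1.9, 0.1], [1.9, 0.1]]
4 [ 5.01123474e+02 -8.66067249e+00 -2.30830392e-02] [[-4.3, -0.5], [4.9, -0.5], [-0.1, 50.3], [0.0, 49.9]]
  nose only [ 5.00932374e+02 -8.50086682e+00 -2.35330605e-02] [[-4.6, 0.1], [4.5, 0.1]]
12 [ 5.01212140e+02 -8.62576983e+00 -2.35877966e-02] [[-10.1, -0.4], [10.8, -0.4], [-3.1, 65.9], [3.0, 65.6]]
  nose only [ 5.01063904e+02 -8.25272972e+00 -2.37887071e-02] [[-11.1, 0.1], [9.7, 0.1]]
```

```bash
python3 -c "
from h import *
go(549.8,-9.6,34,-.029)"
```

```text
dp [ 48.6  -0.3 164.5] yaw 0.0 at [501.4  -8.5 198.5] [ 3.1414e+00  9.0000e-04 -2.8700e-02] t 10.35 F [-0.7  0.6 -4.9] op 0.676
```

carry_out:
  targets:
    - {"dp": [6,0,6],"yaw": 0}
    - {"dp": [18,0,20],"yaw": 0}
    - {"dp": [32,0,40],"yaw": 0}
    - {"dp": [44,0,62],"yaw": 0}
    - {"dp": [48.5,0,86],"yaw": 0}
    - {"dp": [48.5,0,110],"yaw": 0}
    - {"dp": [48.5,0,132],"yaw": 0}
    - {"dp": [48.5,0,148],"yaw": 0}
    - {"dp": [48.5,0,158],"yaw": 0}
    - {"dp": [48.5,0,163],"yaw": 0}
    - {"dp": [48.5,0,163],"yaw": 0}

```text
clock: 11.72
eef_pos: [550.4, -9.8, 36.0]
tcp_rot: [-3.142, -0.0, -0.029]
contact_force: [0.4, -0.6, -4.2]
opening: 0.68
grasp_force: 76.1
```

carry_out:
  targets:
    - {"dp": [0,0,1.5],"yaw": 0}
    - {"dp": [0,0,3],"yaw": 0}
    - {"dp": [0,0,4.5],"yaw": 0}
    - {"dp": [0,0,4.5],"yaw": 0}

```text
clock: 12.22
eef_pos: [550.2, -9.7, 31.4]
tcp_rot: [3.142, 0.0, -0.029]
contact_force: [-0.5, -1.1, -5.5]
opening: 0.678
grasp_force: 76.1
```

carry_out:
  targets:
    - {"dp": [0,0,1],"yaw": 0}
    - {"dp": [0,0,2],"yaw": 0}
    - {"dp": [0,0,2],"yaw": 0}

```text
clock: 12.6
eef_pos: [550.3, -9.8, 29.7]
tcp_rot: [-3.142, -0.0, -0.029]
contact_force: [-0.2, -0.7, 0.3]
opening: 0.677
grasp_force: 76.6
```

The ledge has taken the weight, so I'll let go and rise.

carry_out:
  targets:
    - {"dp": [0,0,0],"yaw": 0}
    - {"dp": [0,0,0],"yaw": 0}
    - {"dp": [0,0,0],"yaw": 0}
    - {"dp": [0,0,0],"yaw": 0}
    - {"dp": [0,0,0],"yaw": 0}
  fingers: 0.9

```text
clock: 13.22
eef_pos: [550.3, -9.8, 29.5]
tcp_rot: [3.142, -0.0, -0.029]
contact_force: [-1.0, 0.2, 0.2]
opening: 0.948
grasp_force: 0.0
```

carry_out:
  targets:
    - {"dp": [0,0,-15],"yaw": 0}
    - {"dp": [0,0,-45],"yaw": 0}
    - {"dp": [0,0,-80],"yaw": 0}
    - {"dp": [-30,0,-120],"yaw": 0}
    - {"dp": [-70,0,-150],"yaw": 0}
    - {"dp": [-110,0,-165],"yaw": 0}
    - {"dp": [-150,0,-170],"yaw": 0}
    - {"dp": [-170,0,-170],"yaw": 0}
    - {"dp": [-170,0,-170],"yaw": 0}

```text
clock: 14.35
eef_pos: [380.0, -4.8, 200.0]
tcp_rot: [3.142, -0.001, -0.029]
contact_force: [0.2, -0.2, 0.6]
opening: 0.953
grasp_force: 0.0
```

```bash
python3 - <<'E'
from h import *
go(433,-6,100,-.029)
import json
c=r.get_calibration('wrist');json.dump({k:np.array(v).tolist() for k,v in c.items()},open('w3.json','w'))
a=cv2.cvtColor(r.grab_frame('wrist'),cv2.COLOR_RGB2BGR);cv2.imwrite('pics/w3.png',a)
cv2.imwrite('pics/w3b.png',cv2.resize(a,(800,600),interpolation=cv2.INTER_CUBIC))
E
```

```text
dp [ 52.9  -0.3 100.1] yaw -0.0 at [380.   -4.8 200. ] [ 3.1416e+00 -1.3000e-03 -2.9100e-02] t 14.35 F [ 0.2 -0.2  0.6] op 0.953
```

View pics/w3b.png

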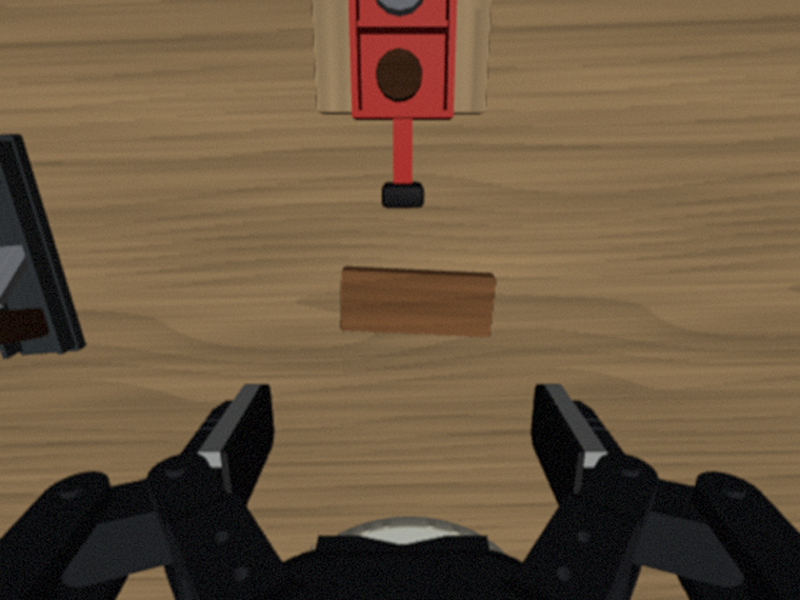

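The tray sits flat and centred on the ledge, nose in, with its front-rim corners at (352,117) and (453,118). The handle block centres on (403,194).

```bash
python3 - <<'E'
from h import *
import json
c=json.load(open('w3.json'))
f=lambda t:[(a,(b[0]*.7-.2,b[1]*.7-.2)) for a,b in t]
u=f([((-75,30,72),(352,117)),((-75,-30,72),(453,118)),((-120,13,82),(382,195)),((-120,-13,82),(424,195))])
q,e=fit('wrist',u,[550,-10,-.03],c);print(q,e.tolist())
h=q[:2]-120*np.array([np.cos(q[2]),np.sin(q[2])]);print(h)
go(h[0],h[1],55,-.029)
E
```

```text
[ 5.50145049e+02 -9.82434448e+00 -2.83855311e-02] [[-0.3, -0.4], [0.6, -1.1], [-0.8, 0.8], [0.4, 0.8]]
[430.19338985  -6.41853815]
dp [ 48.8   0.2 145.1] yaw -0.0 at [381.1  -4.8 200. ] [-3.1416e+00 -1.8000e-03 -2.9100e-02] t 14.4 F [ 0.1 -0.9 -0.1] op 0.947
```

carry_out:
  targets:
    - {"dp": [20,0,30],"yaw": 0}
    - {"dp": [40,0,65],"yaw": 0}
    - {"dp": [49,0,100],"yaw": 0}
    - {"dp": [49,0,130],"yaw": 0}
    - {"dp": [49,0,150],"yaw": 0}
    - {"dp": [49,0,160],"yaw": 0}
    - {"dp": [49,0,160],"yaw": 0}
    - {"dp": [49,0,160],"yaw": 0}
  fingers: 0.2

```text
clock: 15.4
eef_pos: [430.2, -6.3, 40.0]
tcp_rot: [3.142, -0.001, -0.029]
contact_force: [0.7, -0.3, -0.4]
opening: 0.604
grasp_force: 0.0
```

carry_out:
  targets:
    - {"dp": [0,0,0],"yaw": 0}
    - {"dp": [0,0,0],"yaw": 0}
    - {"dp": [0,0,0],"yaw": 0}
    - {"dp": [0,0,0],"yaw": 0}
    - {"dp": [0,0,0],"yaw": 0}
    - {"dp": [0,0,0],"yaw": 0}
  fingers: -1
  grip_force: 40

```text
clock: 16.15
eef_pos: [429.8, -6.3, 40.2]
tcp_rot: [3.142, -0.001, -0.029]
contact_force: [-0.9, 0.9, 6.7]
opening: 0.29
grasp_force: 40.9
```

```bash
python3 -c "
from h import *
go(430.2+144.5,-6.4-144.5*.0289,40,-.029)"
```

```text
dp [1.449e+02 1.000e-01 4.000e-01] yaw -0.0 at [429.8  -6.3  40.2] [ 3.1416e+00 -1.3000e-03 -2.9100e-02] t 16.15 F [-0.9  0.9  6.7] op 0.29
```

carry_out:
  targets:
    - {"dp": [0,0,-0.5],"yaw": 0}
    - {"dp": [4,0,-0.5],"yaw": 0}
    - {"dp": [10,0,-0.5],"yaw": 0}
    - {"dp": [17,0,-0.5],"yaw": 0}
    - {"dp": [24,0,-0.5],"yaw": 0}
    - {"dp": [31,0,-0.5],"yaw": 0}
    - {"dp": [38,0,-0.5],"yaw": 0}
    - {"dp": [45,0,-0.5],"yaw": 0}

```text
clock: 17.15
eef_pos: [471.3, -7.5, 40.1]
tcp_rot: [3.142, 0.006, -0.029]
contact_force: [-11.2, 0.8, 17.4]
opening: 0.29
grasp_force: 42.1
```

carry_out:
  targets:
    - {"dp": [7,0,0],"yaw": 0}
    - {"dp": [15,0,0],"yaw": 0}
    - {"dp": [23,0,0],"yaw": 0}
    - {"dp": [31,0,0],"yaw": 0}
    - {"dp": [39,0,0],"yaw": 0}
    - {"dp": [47,0,0],"yaw": 0}
    - {"dp": [54,0,0],"yaw": 0}
    - {"dp": [60,0,0],"yaw": 0}
    - {"dp": [60,0,0],"yaw": 0}

```text
clock: 18.27
eef_pos: [533.0, -9.3, 40.3]
tcp_rot: [3.142, 0.003, -0.029]
contact_force: [-6.1, 0.1, 10.3]
opening: 0.287
grasp_force: 41.4
```

```bash
python3 -c "
from h import *
go(430.2+144.5,-6.4-144.5*.0289,40,-.029)"
```

```text
dp [41.7  0.1  0.2] yaw -0.0 at [533.   -9.3  40.3] [ 3.1416e+00  2.7000e-03 -2.9100e-02] t 18.27 F [-6.1  0.1 10.3] op 0.287
```

carry_out:
  targets:
    - {"dp": [3,0,-0.5],"yaw": 0}
    - {"dp": [8,0,-0.7],"yaw": 0}
    - {"dp": [15,0,-0.7],"yaw": 0}
    - {"dp": [22,0,-0.7],"yaw": 0}
    - {"dp": [28,0,-0.7],"yaw": 0}
    - {"dp": [33,0,-0.7],"yaw": 0}
    - {"dp": [36,0,-0.7],"yaw": 0}
    - {"dp": [36,0,-0.7],"yaw": 0}

```text
clock: 19.27
eef_pos: [570.9, -10.3, 40.7]
tcp_rot: [-3.142, -0.001, -0.029]
contact_force: [1.4, 0.0, -2.2]
opening: 0.289
grasp_force: 40.0
```

carry_out:
  targets:
    - {"dp": [1.5,0,0],"yaw": 0}
    - {"dp": [3,0,0],"yaw": 0}
    - {"dp": [3,0,0],"yaw": 0}

```text
clock: 19.65
eef_pos: [573.3, -10.4, 40.7]
tcp_rot: [3.142, -0.0, -0.029]
contact_force: [-0.2, -0.4, -1.2]
opening: 0.293
grasp_force: 40.1
```

carry_out:
  targets:
    - {"dp": [0.7,0,0],"yaw": 0}
    - {"dp": [1.4,0,0],"yaw": 0}
    - {"dp": [1.4,0,0],"yaw": 0}

```text
clock: 20.02
eef_pos: [574.5, -10.4, 40.6]
tcp_rot: [-3.142, 0.0, -0.029]
contact_force: [-2.2, -0.3, -1.9]
opening: 0.293
grasp_force: 40.1
```

carry_out:
  targets:
    - {"dp": [0.7,0,0],"yaw": 0}
    - {"dp": [1.4,0,0],"yaw": 0}
    - {"dp": [1.4,0,0],"yaw": 0}

```text
clock: 20.4
eef_pos: [574.4, -10.4, 40.4]
tcp_rot: [-3.142, 0.003, -0.029]
contact_force: [-7.1, 0.7, 1.5]
opening: 0.291
grasp_force: 40.5
```

carry_out:
  targets:
    - {"dp": [0.8,0,0],"yaw": 0}
    - {"dp": [1.6,0,0],"yaw": 0}
    - {"dp": [1.6,0,0],"yaw": 0}

```text
clock: 20.78
eef_pos: [574.4, -10.4, 40.4]
tcp_rot: [-3.142, 0.006, -0.029]
contact_force: [-12.8, 0.3, 8.1]
opening: 0.293
grasp_force: 41.1
```

```bash
python3 - <<'E'
from h import *
go(574.5,-10.4,40,-.029)
b=cv2.cvtColor(r.grab_frame('scene'),cv2.COLOR_RGB2BGR);a=cv2.cvtColor(r.grab_frame('wrist'),cv2.COLOR_RGB2BGR)
o=np.zeros((480,800,3),np.uint8)
o[:300,:400]=cv2.resize(a,(400,300));o[:480,400:]=cv2.resize(b[170:290,260:360],(400,480),interpolation=cv2.INTER_CUBIC)
cv2.imwrite('pics/m4.png',o)
E
```

```text
dp [ 0.1 -0.   0.4] yaw -0.0 at [574.4 -10.4  40.4] [-3.1416  0.0062 -0.0291] t 20.77 F [-12.8   0.3   8.1] op 0.293
```

View pics/m4.png

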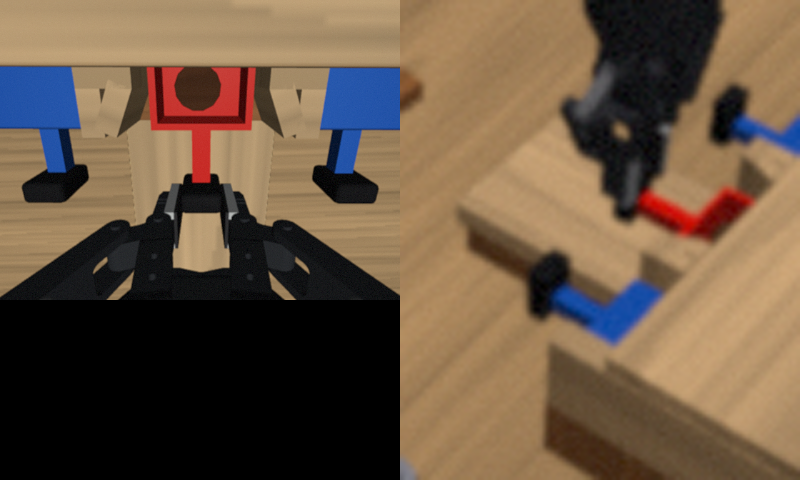

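The tray is against the stop (force rising with no further travel) and level with the blue trays' fronts. I'll ease off the push, let go and rise.

carry_out:
  targets:
    - {"dp": [-1,0,-0.3],"yaw": 0}
    - {"dp": [-1.8,0,-0.3],"yaw": 0}
    - {"dp": [-1.8,0,-0.3],"yaw": 0}

```text
clock: 21.25
eef_pos: [574.5, -10.4, 40.6]
tcp_rot: [-3.142, 0.003, -0.029]
contact_force: [-5.5, 0.8, -0.5]
opening: 0.286
grasp_force: 40.1
```

carry_out:
  targets:
    - {"dp": [0,0,0],"yaw": 0}
    - {"dp": [0,0,0],"yaw": 0}
    - {"dp": [0,0,0],"yaw": 0}
    - {"dp": [0,0,0],"yaw": 0}
    - {"dp": [0,0,0],"yaw": 0}
  fingers: 0.1

```text
clock: 21.88
eef_pos: [575.9, -10.5, 41.0]
tcp_rot: [-3.142, -0.0, -0.029]
contact_force: [-0.5, 0.8, -0.5]
opening: 0.548
grasp_force: 0.0
```

carry_out:
  targets:
    - {"dp": [0,0,-15],"yaw": 0}
    - {"dp": [0,0,-45],"yaw": 0}
    - {"dp": [0,0,-80],"yaw": 0}
    - {"dp": [-20,0,-120],"yaw": 0}
    - {"dp": [-40,0,-150],"yaw": 0}
    - {"dp": [-50,0,-160],"yaw": 0}
    - {"dp": [-50,0,-160],"yaw": 0}

```text
clock: 22.75
eef_pos: [525.9, -9.0, 201.7]
tcp_rot: [-3.142, -0.002, -0.029]
contact_force: [-0.8, -1.0, 0.2]
opening: 0.551
grasp_force: 0.0
```

```bash
python3 - <<'E'
from h import *
go(524,-9,200,-.029)
a=cv2.cvtColor(r.grab_frame('wrist'),cv2.COLOR_RGB2HSV)
c=r.get_calibration('wrist');R=cv2.Rodrigues(np.array(c['rvec']))[0];C=-R.T@c['tvec']
# front rims (z=72) of the red and blue trays: lowest row of wide colour
for n,lo,hi in(('red',0,8),('blue',105,125)):
    m=((a[...,0]>=lo)&(a[...,0]<=hi)&(a[...,1]>170)&(a[...,2]>60)).astype(np.uint8)
    k,l,st,_=cv2.connectedComponentsWithStats(m)
    for i in range(1,k):
        if st[i,4]<400: continue
        mm=l==i;w=mm.sum(1);v=np.where(w>30)[0].max();u=np.where(mm[v])[0].mean()
        d=R.T@[(u-c['cx'])/c['fx'],(v+.5-c['cy'])/c['fy'],1];p=C-d*(C[2]-72)/d[2]
        co,s=np.cos(-.0289),np.sin(-.0289);q=p[:2]-[619.4,-12.1];print(n,u,v,'cab xy',round(co*q[0]+s*q[1],1),round(-s*q[0]+co*q[1],1))
E
```

```text
dp [-1.9  0.   1.7] yaw -0.0 at [525.9  -9.  201.7] [-3.1416e+00 -1.6000e-03 -2.9100e-02] t 22.75 F [-0.8 -1.   0.2] op 0.551
red 281.4428571428571 84 cab xy -0.9 0.4
blue 172.9322033898305 83 cab xy -0.1 91.8
blue 390.1525423728813 84 cab xy -0.8 -91.2
```

The red front is flush with the blue ones to within one pixel row (about 1 mm).

```bash
python3 -c "
from rig import r
print(r.sign_off())"
```

```text
the job is handed in; nothing more can be done
None
```

The tray is in the middle bay against its stop, front flush to about 1 mm, and the job was handed in at about 23 s, though the first grasp closed above the rim and had to be redone. All three fittings were in the tray when it went onto the ledge; once home, only the plug was still in view. The arm went nowhere near the plane, glue or mallet, though I took no final picture of them. I viewed 11 pictures, one over the limit of 10.

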